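# Put the peeler away in its box and click the lid shut

### The job

Put the peeler away: press the thumb tab on the end of the box so that the lid pops open, lay the peeler flat inside the box, then swing the lid down and press its free edge until the catch clicks and the lid stays fully shut. Leave the pepper mill, the mug and the teaspoon where they are.

Things in the scene. Friction and masses are not known exactly. Their poses are not given: they have to be found in the camera images.
- tool_box: The box: a low white plastic tray, 210 (x) x 160 (y) x 50 (z) mm outside, walls and floor 4 mm thick, fixed to the worktop, under a grey lid. Origin: centre of its underside. Long axis x: the lid's hinge is at the +x end, the thumb tab and catch at the -x end. Cavity x -101..101, y -76..76, z 4..50 mm. The thumb lever sticks out of the -x end as far as x = -185 mm.
- lid (a joint): Angle of the lid, rad: 0 shut, 1.75 fully open (just past upright, leaning away from the box). A spring pushes it fully open whenever the catch does not hold it, so an unlatched lid never stays shut. The catch meets at about 0.05 rad, takes about 8 N pressed down near the free edge, and has clicked below 0.015 rad; further down the lid only meets the rim.
- lid_hinge (a point): Middle of the lid's hinge line, at box x = +108, y = 0, z = +50 mm; the line runs along the box's y. The lid is a flat grey plate, 5 mm thick, 160 mm wide, reaching 226 mm from this line to its free edge; its underside is level with the line when shut. Under the lip of the free edge, 33 mm either side of the middle, two tongues snap under the catch.
- lid_edge (a point): Point on the lid's upper (outer) face, midway across, 16 mm in from its free edge (210 mm from the hinge line); a good place to press. z axis: out of that face; x axis: from the free edge towards the hinge. 55 mm above the worktop when shut, about 255 mm when fully open.
- lever (a joint): Angle of the thumb lever, rad: 0 at rest, up to 0.65 pressed. The lever is a grey seesaw on a cross pin at box x = -127, z = 38 mm: pressing its outer end (tab) down tips its inner end up under the lid's lip and pries the lid past the catch, at about 0.45 rad, with about 4 N on the tab when pressed slowly. A spring brings it back.
- tab_top (a point): Top face of the thumb tab (32 x 36 mm) of the lever, 44 mm out from its pin, 46 mm above the worktop at rest. Pressed fully it goes down about 28 mm; the lid pops at about 18 to 20 mm.
- peeler: The peeler, 170 x 25 x 18 mm, about 80 g, lying on the worktop. Origin: centre of its underside; x axis along its length, the white handle (24 mm wide, 17 mm high) from x = -85 to +20 mm, the thin blade end towards +x. Balanced at about x = -25 mm, a good place to grip across the handle.
- mill: Bystander: wooden pepper mill, 58 mm across, 170 mm high, standing; origin at the centre of its underside.
- mug: Bystander: striped mug, 84 mm across, 112 mm with its handle, 89 mm high, standing; origin at the centre of its underside.
- teaspoon: Bystander: teaspoon with a dark red handle, 140 x 30 x 13 mm, lying on the worktop; origin at the centre of its underside, x axis along its length.
Not all that is in view belongs to the job. Leave any purple or yellow look-alike of the peeler alone.

How it is judged (in metres and radians):
On the way, in this order (a step that is already met when the one before it is completed fails the run):
1. the thumb tab is pressed down (value of joint lever above 0.2 rad), for 0.04 s.
2. the lid has popped open (value of joint lid above 1.4 rad), for 0.1 s.
3. the peeler lies in the open box, let go (x of peeler in the frame of tool_box between -0.08 and 0.08 m and y of peeler in the frame of tool_box between -0.08 and 0.08 m and z of peeler in the frame of tool_box below 0.03 m and contact force between the fingers and peeler below 0.2 N and linear speed of peeler below 0.05 m/s and value of joint lid above 0.5 rad), for 0.2 s.
At the end, for the whole second after the job is handed in: The lid is latched (within 0.015 rad of shut) and stays so by itself; the peeler lies at rest inside the box: origin within 80 mm of the box's middle along both its axes, less than 30 mm above the worktop, its length within 0.2 rad of level (value of joint lid below 0.015 rad and x of peeler in the frame of tool_box between -0.08 and 0.08 m and y of peeler in the frame of tool_box between -0.08 and 0.08 m and z of peeler in the frame of tool_box below 0.03 m and angle between peeler's own x axis and vertical between 1.37 and 1.77 rad and linear speed of peeler below 0.02 m/s); the robot touches nothing.
It fails at once if the pepper mill is moved by more than 40 mm or knocked over (distance of mill from where it was at the start of the episode above 0.04 m or angle between mill's own z axis and vertical above 0.5 rad).
It fails at once if the mug is moved by more than 40 mm or knocked over (distance of mug from where it was at the start of the episode above 0.04 m or angle between mug's own z axis and vertical above 0.5 rad).
It fails at once if the teaspoon is moved by more than 40 mm (distance of teaspoon from where it was at the start of the episode above 0.04 m).
It also fails if it takes over 69 s, if anything falls off the work surface, if the arm or the gripper's body presses on something with over 40 N, if the wrist force passes 120 N, or if a joint passes its speed limit or range.

### The arm

A 6-joint arm with a two-finger parallel gripper is mounted at the origin on a cart in front of the work surface, level with it; the furniture and walls round the work are solid. World frame = base frame: x ahead of the robot, y to its left, z up, the work surface at z = 0. Lengths are in mm, angles in degrees, forces in N, time in s.
With the tool pointing down it reaches from about 300 to 850 mm from the base axis. Payload 4.2 kg.
Tool frame: the origin (TCP) lies midway between the tips of the shut fingers; the grasp point (between the pads) lies 19 mm behind it (env.grasp_offset is the distance from the TCP to the grasp point, in mm); z points along the fingers, y is the line along which they close (so a half turn about z gives the same grasp; the last joint's range is limited). The gripper opens to 91 mm and grips with 3 to 60 N. Pads are 32 mm wide; open, the fingers measure 118 mm over their backs; the gripper's body (76 mm by 178 mm) begins 60 mm behind the grasp point.
Start: joints at [62.624, 18.312, 89.639, -0, 72.044, -1.146], TCP at [254.141, 515.806, 213.976] pointing down, gripper open.
Joint ranges: [-177.97, 177.97], [-48.28, 115.42], [12.27, 149.76], [-77.06, 257.06], [2.81, 150.46], [-146.56, 146.56]. Speed limits (degrees/s): [147.25, 147.25, 180, 180, 180, 180].

### API

Orientations are given as [roll, pitch, yaw] about the fixed x, y, z axes, in that order (R = Rz(yaw) Ry(pitch) Rx(roll)).
In Python, from workcell import env, optics gives the robot as it stands. The module is installed in compiled form; this text tells all that it offers.
- The arm moves only by the tool send_rows, never from a script. Its argument "targets" is a list that holds one entry, the list of rows, each a list of 7 numbers: the turn, a rotation vector about the world's x, y, z scaled (see below), then the shift along the world's x, y, z scaled (see below), then the closure, from -1 (fully open) to 1 (shut). In form: [[[rx, ry, rz, x, y, z, gripper], ...]]. A call has 1 to 12 rows; each row shifts and turns the commanded pose from where the row before left it; what a row does not reach is not made up. The controller multiplies each number of a shift by 0.2 m and each number of a turn by pi/2 rad. A row lasts 1/10 s, in which the tool goes at most 50 mm and 8.59 degrees, less where a joint would pass 70% of its speed; a pose out of reach is approached as far as the arm can. A call with a number of a shift or a turn outside -1 to 1 is refused whole. A call with a gripper value outside its range is refused whole. The fingers move at their own pace and stop on an object; "grip_force" is the grip in N (left out, the last holds). Time passes only in rows, so rows that do not move let the fingers close. It gives the time, the measured TCP pose, the force, the opening and the grip force at its end, in the units of the state.
- env.state(): the state, without advancing time (a new reading comes with each control period).
- optics.grab_frame(name): name is "side" or "top" or "wrist"; returns (picture, depth): 480x640x3 uint8, red, green, blue; 480x640 float32, mm along the optical axis (not along the pixel's ray), 0 where there is no reading.
- optics.camera_info(name): a dict with "camera_matrix" (3x3 intrinsics, pixels), "R" (3x3) and "t" (3): a world point X has camera coordinates R X + t; the wrist camera has in their place "mount" (4x4, takes a point from camera to tool coordinates, whose origin is the TCP and whose axes are the flange's). Camera axes: x right, y down, z forward; pixel columns grow to the right and rows downward; lengths in mm; the calibration is good to about 2 mm. A picture is of the moment at which its call begins: read the wrist's pose just before it. camera_info takes no time and is no camera call.
- env.job_done(): hands the job in; it is judged then, once.
Trained networks look in the newest picture that a camera, given by its name, has taken for a name from the list of things; names that differ only in an ending like _2 or _b are one class to them, and where a whole thing is asked for, a point or a joint stands for the part that bears it (a point fixed in the world has none). Each returns a list of dicts, best first, with "conf" (0 to 1); they miss things now and then, are a little off and sometimes report something else, mostly with a low value. They report only what shows in the picture. A call takes as long as a camera call. They do not tell look-alikes from the thing itself.
- optics.silhouettes(camera, name): "mask" (480x640 bool, what is visible of it) and "at" ([column, row] in pixels, amid what is visible of it).
- optics.place_of(camera, name): "at" ([column, row] in pixels: a listed point, or the origin of a listed thing).
The state is a dict: "time_s": time; "qpos": joint angles; "qvel": joint speeds; "effort": joint torques, N m; "ee_pos": TCP position; "ee_rot": TCP orientation; "force": force on the tool from outside, world axes, zero at the start; "torque": the same for the moment, N m; "gripper_width": finger opening in mm; "gripper_force": force on a finger pad.
Only numpy, scipy, OpenCV 4.12 (cv2) and the standard library are available. Lean on these libraries where they do the work, as an engineer would, in place of code of your own. Each camera call takes 0.05 s, during which the arm holds its last target. There are 200 camera calls.

## Working session

There is one attempt and no reset: what is moved stays moved. The work goes in short steps, Python scripts to look and compute and a tool call to move; the robot and the scene stay as the last step left them, time stands still between calls to the robot, and variables do not carry over. Pictures are saved under pics/ and viewed, at most 10 in all, crops included, and the job is handed in when it is done.

Besides the shell and the picture viewer there is one more tool, called after ">>>" in YAML: its name, and indented under it one key for each argument. send_rows: Moves the arm, as the interface text tells. Its arguments: {"type":"object","properties":{"targets":{"type":"array"},"grip_force":{"type":"number"}},"required":["targets"]}

```bash
mkdir -p pics && cat > h.py <<'E'
import numpy as np, cv2
from workcell import env, optics
from scipy.spatial.transform import Rotation as Ro
def cam(n):
    c=optics.camera_info(n); K=np.array(c["camera_matrix"])
    if n=="wrist":
        s=env.state(); T=np.eye(4); r=np.array(s["ee_rot"])
        T[:3,:3]=Ro.from_euler("xyz",r,degrees=True).as_matrix() if r.size==3 else r
        T[:3,3]=s["ee_pos"]; M=T@np.array(c["mount"]); return K,M
    M=np.eye(4); R=np.array(c["R"]); M[:3,:3]=R.T; M[:3,3]=-R.T@np.array(c["t"]).ravel(); return K,M
def ray(K,M,uv,z):
    d=M[:3,:3]@np.linalg.inv(K)@[uv[0],uv[1],1]; o=M[:3,3]
    return o+d*(z-o[2])/d[2]
def cloud(K,M,D):
    v,u=np.mgrid[:480,:640]; p=np.stack([u*D,v*D,D],-1)@np.linalg.inv(K).T
    return p@M[:3,:3].T+M[:3,3]
def save(n,im): cv2.imwrite("pics/"+n,im[...,::-1])
E
python3 - <<'E'
from h import *
print(env.state())
ims=[]
for n in("top","side"):
    K,M=cam(n); im,D=optics.grab_frame(n); save(n+"1.png",im); P=cloud(K,M,D)
    for t in("tool_box","lid","lever","peeler","mill","mug","teaspoon"):
        for s in optics.silhouettes(n,t)[:4]:
            m=s["mask"]&(D>0); q=P[m]
            if len(q)<10: continue
            r=cv2.minAreaRect(q[:,:2].astype(np.float32))
            print(n,t,round(s["conf"],2),np.round(s["at"]),"med",np.round(np.median(q,0)),"rect",np.round(r[0]),np.round(r[1]),round(r[2]),"ztop",np.round(np.percentile(q[:,2],95)),im[s["mask"]].mean(0).round())
    for t,z in(("tab_top",46),("lid_edge",55),("lid_hinge",50),("peeler",0),("tool_box",0)):
        for s in optics.place_of(n,t)[:3]: print(n,"pt",t,round(s["conf"],2),np.round(s["at"]),np.round(ray(K,M,s["at"],z)))
E
```

```text
{'time_s': 0.0, 'qpos': array([ 6.26247124e+01,  1.83517301e+01,  8.97055397e+01, -1.03443865e-03,
        7.20449748e+01, -1.14681169e+00]), 'qvel': array([-0.08779534, -0.12147209,  0.07469483,  0.04006481,  0.00974256,
       -0.0080938 ]), 'effort': array([-1.20616984e-03, -4.12468243e+01, -2.31966448e+01,  7.23495358e-02,
        4.59504244e-02, -1.34742995e-04]), 'ee_pos': array([253.90224333, 515.34202479, 213.12527149]), 'ee_rot': array([-1.79897756e+02, -1.06306033e-03,  1.53771843e+02]), 'force': array([ 0.21073343, -0.86811641, -0.44320704]), 'torque': array([ 0.0440971 , -0.01277216, -0.00108646]), 'gripper_force': 0.0, 'gripper_width': 91.16899879314427}
top tool_box 0.61 [256. 264.] med [415.  56.  54.] rect [450.  43.] [207. 314.] 8 ztop 60.0 [113. 117. 117.]
top lid 0.74 [254. 258.] med [424.  65.  55.] rect [447.  69.] [205. 234.] 7 ztop 60.0 [113. 117. 118.]
top lever 0.81 [307. 265.] med [445. -86.  45.] rect [448. -83.] [65. 60.] 57 ztop 51.0 [110. 113. 113.]
top peeler 0.89 [510. 307.] med [ 475. -633.   11.] rect [ 474. -621.] [ 35. 172.] 20 ztop 18.0 [181. 165.
[... 1771 characters left out ...]
110.   78.] rect [ 721. -120.] [ 51. 141.] 82 ztop 157.0 [108.  87.  60.]
side mug 0.88 [154. 275.] med [432. 476.  52.] rect [400. 477.] [386.  78.] 3 ztop 86.0 [109. 106. 100.]
side mug 0.17 [288. 266.] med [421.   8.  53.] rect [435. -14.] [169. 197.] 7 ztop 60.0 [113. 112. 110.]
side teaspoon 0.42 [202. 289.] med [404. 303.   6.] rect [383. 306.] [146.  25.] 2 ztop 14.0 [152. 120. 113.]
side pt tab_top 0.67 [319. 258.] [447. -99.  46.]
side pt lid_edge 0.91 [302. 258.] [445. -37.  55.]
side pt lid_edge 0.18 [311. 222.] [634. -99.  55.]
side pt peeler 0.73 [456. 248.] [ 469. -618.    0.]
side pt peeler 0.45 [409. 280.] [ 338. -399.    0.]
side pt tool_box 0.98 [272. 278.] [419.  73.   0.]
```

```bash
python3 - <<'E'
import cv2
a=cv2.imread("pics/top1.png")[180:370,80:560]
cv2.imwrite("pics/c1.png",cv2.resize(a,(800,317)))
b=cv2.imread("pics/top1.png")[230:340,290:450]
cv2.imwrite("pics/c2.png",cv2.resize(b,(800,550),interpolation=cv2.INTER_CUBIC))
E
```

```text
(no output)
```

View pics/c1.png

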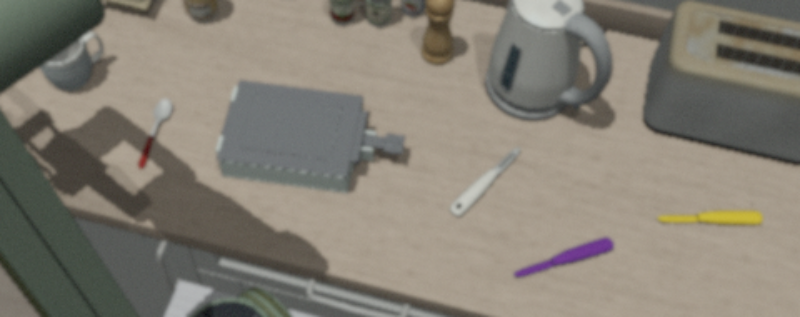

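View pics/c2.png

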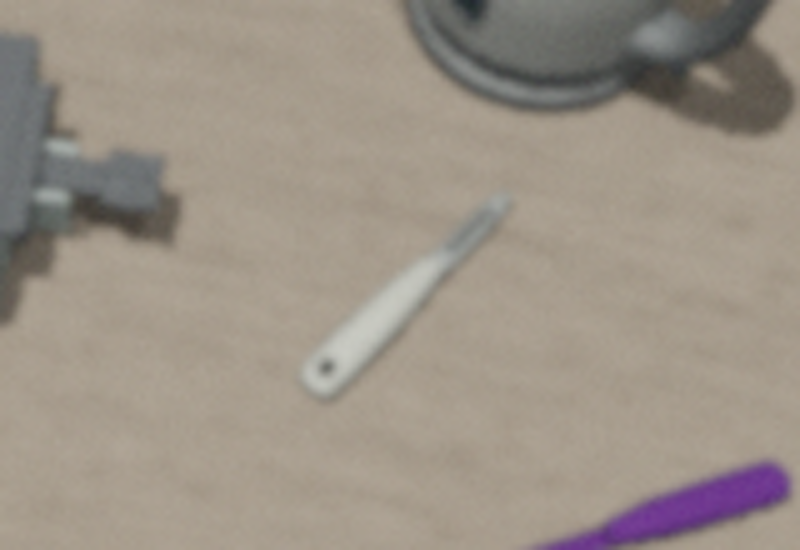

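Candidates in the top view are the white one at (369,296), the purple one at (427,333) and the yellow one at (510,307). The crop confirms the white one: handle at lower left, blade at upper right. The box has its tab at about (318,265), facing -y. I'm moving above the tab with shut fingers.

>>> send_rows:
  targets:
    - [[0, 0, -0.09, 0.07, -0.235, 0, 1], [0, 0, -0.09, 0.07, -0.235, 0, 1], [0, 0, -0.09, 0.07, -0.235, 0, 1], [0, 0, -0.09, 0.07, -0.235, 0, 1], [0, 0, -0.09, 0.07, -0.235, 0, 1], [0, 0, -0.09, 0.07, -0.235, 0, 1], [0, 0, -0.09, 0.07, -0.235, 0, 1], [0, 0, 0, 0.07, -0.235, 0, 1], [0, 0, 0, 0.07, -0.235, 0, 1], [0, 0, 0, 0.07, -0.235, 0, 1], [0, 0, 0, 0.07, -0.235, 0, 1], [0, 0, 0, 0, 0, 0, 1]]

```text
time_s: 2.5
ee_pos: [409.6, -6.2, 214.2]
ee_rot: [179.9, 0.1, 96.6]
force: [-0.6, 0.4, 0.3]
gripper_width: 0.5
gripper_force: 0.0
```

```bash
cat > w.py <<'E'
from h import *
import sys
def look(name,things):
    s=env.state(); print(s["time_s"],s["ee_pos"].round(1),s["ee_rot"].round(1),s["force"].round(1),s["gripper_width"].round(1))
    K,M=cam("wrist"); im,D=optics.grab_frame("wrist"); save(name,im); P=cloud(K,M,D)
    for t in things:
        for q in optics.silhouettes("wrist",t)[:2]:
            m=q["mask"]&(D>0)
            if m.sum()<30: continue
            p=P[m]; z=np.median(p[:,2]); p2=p[abs(p[:,2]-z)<8]; r=cv2.minAreaRect(p2[:,:2].astype(np.float32))
            e=np.linalg.eigh(np.cov(p2[:,:2].T))[1][:,1]
            print(t,round(q["conf"],2),np.round(q["at"]),"med",np.median(p,0).round(),"rect",np.round(r[0]),np.round(r[1]),round(r[2],1),"axis",round(np.degrees(np.arctan2(e[1],e[0])),1),"z5-95",np.percentile(p[:,2],[5,95]).round())
    return K,M,im,D,P
E
python3 - <<'E'
from w import *
K,M,im,D,P=look("w1.png",["lever","lid"])
for t,z in(("tab_top",46),("lid_edge",55)):
    for s in optics.place_of("wrist",t)[:2]: print(t,round(s["conf"],2),np.round(s["at"]),ray(K,M,s["at"],z).round())
E
```

```text
Traceback (most recent call last):
  File "w.py", line 4, in look
    s=env.state(); print(s["time_s"],s["ee_pos"].round(1),s["ee_rot"].round(1),s["force"].round(1),s["gripper_width"].round(1))
                                                                                                   ^^^^^^^^^^^^^^^^^^^^^^^^
AttributeError: 'float' object has no attribute 'round'
```

Moving closer before looking.

>>> send_rows:
  targets:
    - [[0, 0, 0, 0.05, -0.22, 0, 1], [0, 0, 0, 0.05, -0.22, 0, 1], [0, 0, 0, 0, 0, 0, 1]]

```text
time_s: 2.8
ee_pos: [429.3, -92.5, 214.1]
ee_rot: [179.9, 0.1, 96.8]
force: [0.2, 0.4, 0.1]
gripper_width: 0.0
gripper_force: 0.0
```

```bash
sed -i 's/s\["gripper_width"\].round(1)/round(s["gripper_width"],1)/' w.py && python3 - <<'E'
from w import *
K,M,im,D,P=look("w1.png",["lever","lid","tool_box"])
for t,z in(("tab_top",46),("lid_edge",55)):
    for s in optics.place_of("wrist",t)[:2]: print(t,round(s["conf"],2),np.round(s["at"]),ray(K,M,s["at"],z).round())
E
```

```text
2.8 [429.3 -92.5 214.1] [1.799e+02 1.000e-01 9.680e+01] [0.2 0.4 0.1] 0.0
lever 0.65 [339. 222.] med [449. -89.  47.] rect [449. -82.] [36. 67.] 6.8 axis 96.6 z5-95 [45. 49.]
lid 0.9 [340.  86.] med [434.  39.  57.] rect [435.  30.] [161. 159.] 6.7 axis -176.2 z5-95 [56. 59.]
tool_box 0.63 [340.  91.] med [438.  34.  57.] rect [439.  -2.] [161. 224.] 6.7 axis -167.5 z5-95 [48. 59.]
tab_top 0.71 [338. 235.] [ 451. -101.   46.]
lid_edge 0.92 [342. 171.] [446. -35.  55.]
```

View pics/w1.png

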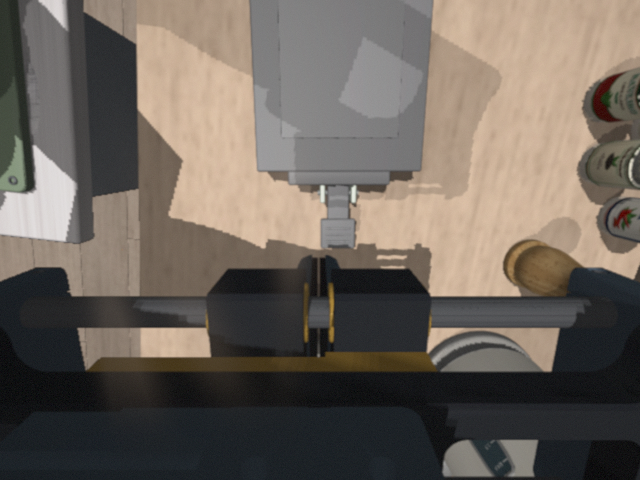

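The wrist view shows the lever tab at (338,233), in line with the lid. The tab centre is near (451,-101), and its height of about 47 matches. The box origin is near (431,68) with its x axis at 96.7°. I'll press a little outboard.

>>> send_rows:
  targets:
    - [[0, 0, 0, 0.115, -0.09, -0.19, 1], [0, 0, 0, 0, 0, -0.19, 1], [0, 0, 0, 0, 0, -0.19, 1], [0, 0, 0, 0, 0, -0.15, 1], [0, 0, 0, 0, 0, 0, 1]]

```text
time_s: 3.6
ee_pos: [448.0, -105.3, 66.9]
ee_rot: [-179.5, -0.2, 97.2]
force: [-1.1, 0.6, 0.1]
gripper_width: 0.4
gripper_force: 0.0
```

>>> send_rows:
  targets:
    - [[0, 0, 0, 0, 0, -0.04, 1], [0, 0, 0, 0, 0, -0.02, 1], [0, 0, 0, 0, 0, -0.02, 1], [0, 0, 0, 0, 0, -0.02, 1], [0, 0, 0, 0, 0, -0.02, 1], [0, 0, 0, 0, 0, -0.02, 1], [0, 0, 0, 0, 0, -0.02, 1]]

```text
time_s: 4.3
ee_pos: [452.0, -107.8, 38.7]
ee_rot: [179.9, 0.1, 97.1]
force: [-0.9, -1.4, 6.9]
gripper_width: 0.0
gripper_force: 3.7
```

>>> send_rows:
  targets:
    - [[0, 0, 0, 0, 0, -0.02, 1], [0, 0, 0, 0, 0, -0.02, 1], [0, 0, 0, 0, 0, -0.02, 1], [0, 0, 0, 0, 0, -0.02, 1], [0, 0, 0, 0, 0, 0, 1], [0, 0, 0, 0, 0, 0, 1]]

```text
time_s: 4.9
ee_pos: [451.7, -107.6, 22.6]
ee_rot: [179.9, 0.1, 97.1]
force: [-1.2, -0.4, 10.7]
gripper_width: 0.2
gripper_force: 4.3
```

```bash
python3 - <<'E'
from h import *
K,M=cam("side"); im,D=optics.grab_frame("side"); P=cloud(K,M,D)
for s in optics.silhouettes("side","lid")[:2]:
    p=P[s["mask"]&(D>0)]; print(round(s["conf"],2),s["at"],np.percentile(p,[5,50,95],axis=0).round())
E
```

```text
0.82 [245.5, 263.2] [[339. 133.  54.]
 [425. 156.  81.]
 [490. 180. 116.]]
```

>>> send_rows:
  targets:
    - [[0, 0, 0, 0, 0, 0.15, 1], [0, 0, 0, 0, -0.04, 0.2, 0.5], [0, 0, 0.0875, 0, -0.1, 0.2, -1], [0, 0, 0.0875, 0, -0.15, 0.2, -1], [0, 0, 0.0875, 0, -0.15, 0.15, -1], [0, 0, 0.0875, 0, -0.15, 0, -1], [0, 0, 0.0875, 0, -0.15, 0, -1], [0, 0, 0.0875, 0, -0.03, 0, -1], [0, 0, 0.0875, 0, 0, 0, -1], [0, 0, 0, 0, 0, 0, -1]]

```text
time_s: 6.0
ee_pos: [450.6, -261.3, 201.0]
ee_rot: [180.0, -0.1, 152.1]
force: [-0.1, 0.5, -0.3]
gripper_width: 69.5
gripper_force: 0.0
```

```bash
python3 - <<'E'
from w import *
K,M,im,D,P=look("w2.png",["peeler"])
for s in optics.place_of("wrist","peeler")[:2]: print(round(s["conf"],2),np.round(s["at"]),ray(K,M,s["at"],0).round())
K,M=cam("side"); im2,D=optics.grab_frame("side"); P=cloud(K,M,D)
for s in optics.silhouettes("side","lid")[:2]:
    p=P[s["mask"]&(D>0)]; print(round(s["conf"],2),s["at"],np.percentile(p,[5,50,95],axis=0).round())
save("m2.png",np.hstack([cv2.resize(im,(400,300)),cv2.resize(im2,(400,300))]))
E
```

```text
6.0 [ 450.6 -261.3  201. ] [ 1.800e+02 -1.000e-01  1.521e+02] [-0.1  0.5 -0.3] 69.5
peeler 0.79 [151. 203.] med [ 350. -412.   14.] rect [ 342. -403.] [ 25. 168.] 34.6 axis 125.8 z5-95 [ 8. 17.]
peeler 0.63 [321. 192.] med [ 426. -248.   14.] rect [ 447. -258.] [ 24. 169.] 62.6 axis 152.2 z5-95 [ 8. 17.]
0.62 [319. 216.] [ 447. -259.    0.]
0.57 [156. 190.] [ 337. -405.    0.]
0.66 [229.4, 251.3] [[333. 172.  -3.]
 [399. 198. 155.]
 [624. 225. 274.]]
```

View pics/m2.png

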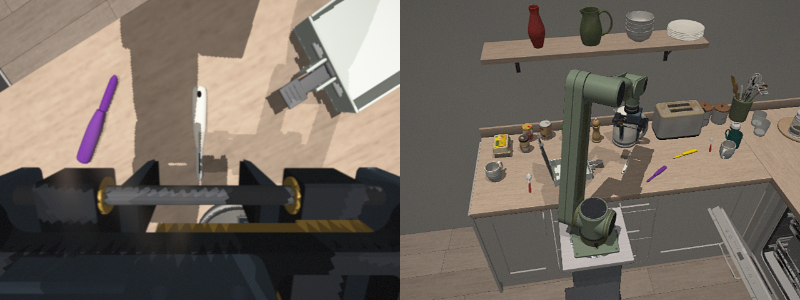

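Left (wrist): white peeler at (200,130) in the halved view, purple one at (98,118), box open. Right (side): the lid stands upright. I'm going down to grip at about (425,-246).

>>> send_rows:
  targets:
    - [[0, 0, 0, -0.06, 0.04, -0.15, -1], [0, 0, 0, -0.068, 0.036, -0.2, -1], [0, 0, 0, 0, 0, -0.2, -1], [0, 0, 0, 0, 0, -0.2, -1], [0, 0, 0, 0, 0, -0.15, -1], [0, 0, 0, 0, 0, -0.08, -1], [0, 0, 0, 0, 0, 0, -1], [0, 0, 0, 0, 0, 0, -1]]

```text
time_s: 7.05
ee_pos: [426.0, -246.0, 6.3]
ee_rot: [180.0, 0.0, 152.2]
force: [0.5, -0.1, -0.4]
gripper_width: 91.3
gripper_force: 0.0
```

>>> send_rows:
  targets:
    - [[0, 0, 0, 0, 0, 0, 1], [0, 0, 0, 0, 0, 0, 1], [0, 0, 0, 0, 0, 0, 1], [0, 0, 0, 0, 0, 0, 1], [0, 0, 0, 0, 0, 0, 1], [0, 0, 0, 0, 0, 0, 1], [0, 0, 0, 0, 0, 0, 1], [0, 0, 0, 0, 0, 0, 1]]
  grip_force: 15

```text
time_s: 7.85
ee_pos: [425.5, -246.0, 6.0]
ee_rot: [180.0, -0.0, 152.2]
force: [-0.4, -0.8, 0.6]
gripper_width: 30.2
gripper_force: 0.0
```

>>> send_rows:
  targets:
    - [[0, 0, 0, 0, 0, 0, 1], [0, 0, 0, 0, 0, 0, 1], [0, 0, 0, 0, 0, 0, 1], [0, 0, 0, 0, 0, 0.05, 1], [0, 0, 0, 0, 0, 0.15, 1], [0, 0, 0, 0, 0, 0.2, 1], [0, 0, 0, 0, 0, 0.2, 1], [0, 0, 0, 0, 0, 0, 1]]

```text
time_s: 8.65
ee_pos: [428.9, -248.0, 131.8]
ee_rot: [-180.0, 0.7, 152.2]
force: [0.0, -0.6, -0.4]
gripper_width: 22.4
gripper_force: 14.9
```

Gripped (22.4 mm, 15 N). I'm carrying it over the box: dy +341, turn -55.5°.

>>> send_rows:
  targets:
    - [[0, 0, -0.088, 0, 0.17, 0, 1], [0, 0, -0.088, 0, 0.17, 0, 1], [0, 0, -0.088, 0, 0.17, 0, 1], [0, 0, -0.088, 0, 0.17, 0, 1], [0, 0, -0.088, 0, 0.17, 0, 1], [0, 0, -0.088, 0, 0.17, 0, 1], [0, 0, -0.088, 0, 0.17, 0, 1], [0, 0, 0, 0, 0.17, 0, 1], [0, 0, 0, 0, 0.17, 0, 1], [0, 0, 0, 0.01, 0.165, 0, 1], [0, 0, 0, 0, 0, 0, 1], [0, 0, 0, 0, 0, 0, 1]]

```text
time_s: 9.85
ee_pos: [426.9, 93.2, 125.6]
ee_rot: [-179.9, 0.0, 96.9]
force: [-0.2, -0.2, -0.4]
gripper_width: 22.2
gripper_force: 14.9
```

```bash
python3 - <<'E'
from w import *
K,M,im,D,P=look("w3.png",["peeler","tool_box"])
E
```

```text
9.85 [426.9  93.2 125.6] [-179.9    0.    96.9] [-0.2 -0.2 -0.4] 22.2
peeler 0.73 [318. 244.] med [425. 118. 134.] rect [426. 103.] [25. 99.] 6.2 axis 96.5 z5-95 [130. 137.]
tool_box 0.67 [318.  80.] med [417. 190. 142.] rect [423. 136.] [160. 117.] 6.9 axis -173.1 z5-95 [  5. 193.]
```

View pics/w3.png

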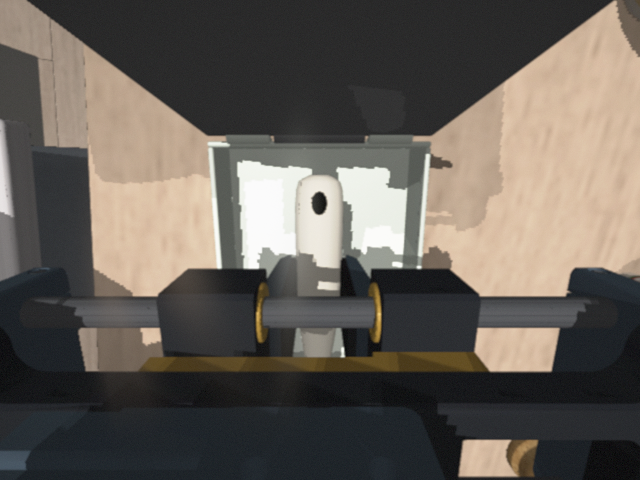

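The handle (hole at (320,203)) lies centred over the open box with about 15 mm clearance at each end. Lowering and releasing half open.

>>> send_rows:
  targets:
    - [[0, 0, 0, 0, 0, -0.15, 1], [0, 0, 0, 0, 0, -0.15, 1], [0, 0, 0, 0, 0, -0.15, 1], [0, 0, 0, 0, 0, -0.07, 1], [0, 0, 0, 0, 0, -0.03, 1], [0, 0, 0, 0, 0, -0.02, 1], [0, 0, 0, 0, 0, 0, 1]]

```text
time_s: 10.7
ee_pos: [427.9, 92.6, 12.2]
ee_rot: [180.0, 0.0, 96.7]
force: [-0.2, 0.3, 0.1]
gripper_width: 22.7
gripper_force: 14.9
```

>>> send_rows:
  targets:
    - [[0, 0, 0, 0, 0, 0, 0], [0, 0, 0, 0, 0, 0, 0], [0, 0, 0, 0, 0, 0, 0], [0, 0, 0, 0, 0, 0, 0], [0, 0, 0, 0, 0, 0, 0], [0, 0, 0, 0, 0, 0, 0], [0, 0, 0, 0, 0, 0, 0]]

```text
time_s: 11.4
ee_pos: [427.5, 93.0, 12.0]
ee_rot: [180.0, 0.0, 96.8]
force: [0.0, 0.3, -1.6]
gripper_width: 45.7
gripper_force: 0.0
```

>>> send_rows:
  targets:
    - [[0, 0, 0, 0, 0, 0.1, 0], [0, 0, 0, 0, 0, 0.2, 0], [0, 0, 0, 0, 0, 0.2, 0], [0, 0, 0, 0, 0, 0.2, 0], [0, 0, 0, 0, 0, 0.2, 1], [0, 0, 0, 0, 0, 0.2, 1], [0, 0, 0, 0, 0, 0.2, 1], [0, 0, 0, 0, 0, 0.2, 1], [0, 0, 0, 0, 0, 0.1, 1], [0, 0, 0, 0, 0, 0, 1]]

```text
time_s: 12.4
ee_pos: [428.9, 93.3, 334.9]
ee_rot: [179.6, -0.0, 96.8]
force: [0.1, 0.2, -0.6]
gripper_width: 1.3
gripper_force: 0.0
```

```bash
python3 - <<'E'
from w import *
K,M,im,D,P=look("w4.png",["peeler"])
for n in("side","top"):
    K,M=cam(n); im2,D=optics.grab_frame(n); P=cloud(K,M,D); save("l_%s.png"%n,im2)
    for s in optics.silhouettes(n,"lid")[:1]:
        p=P[s["mask"]&(D>0)]; p=p[p[:,2]>240]; print(n,round(s["conf"],2),len(p),np.percentile(p,[5,50,95],axis=0).round() if len(p) else "")
E
```

```text
12.4 [428.9  93.3 334.9] [179.6  -0.   96.8] [ 0.1  0.2 -0.6] 1.3
peeler 0.73 [318. 203.] med [430.  95.  18.] rect [431.  72.] [ 24. 161.] 6.4 axis 96.0 z5-95 [13. 22.]
side 0.72 124 [[335. 201. 245.]
 [389. 212. 270.]
 [454. 223. 276.]]
top 0.66 0
```

View pics/w4.png

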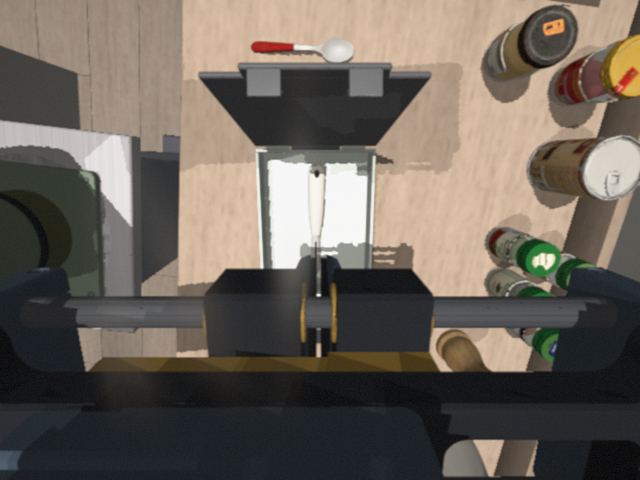

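The peeler lies flat in the box, with the handle at (317,200) and nothing on the rim. The lid is upright with its free edge at row 70. I'm passing over and behind it.

>>> send_rows:
  targets:
    - [[0, 0, 0, -0.024, 0.197, 0, 1], [0, 0, 0, -0.024, 0.197, 0, 1], [0, 0, 0, -0.024, 0.197, 0, 1], [0, 0, 0, -0.024, 0.197, 0, 1], [0, 0, 0, -0.024, 0.197, 0, 1], [0, 0, 0, 0, 0, -0.1, 1], [0, 0, 0, 0, 0, -0.2, 1], [0, 0, 0, 0, 0, -0.1, 1], [0, 0, 0, 0, 0, 0, 1]]

```text
time_s: 13.6
ee_pos: [401.4, 288.7, 248.0]
ee_rot: [-179.5, 0.2, 96.8]
force: [0.0, 1.1, -0.2]
gripper_width: 0.7
gripper_force: 0.0
```

>>> send_rows:
  targets:
    - [[0, 0, 0, 0.014, -0.119, 0, 1], [0, 0, 0, 0.014, -0.119, 0, 1], [0, 0, 0, 0.014, -0.119, 0, 1], [0, 0, 0, 0.014, -0.119, 0, 1], [0, 0, 0, 0.0155, -0.132, -0.015, 1], [0, 0, 0, 0.0155, -0.132, -0.015, 1], [0, 0, 0, 0.0146, -0.124, -0.0475, 1], [0, 0, 0, 0.0146, -0.124, -0.0475, 1]]

```text
time_s: 14.4
ee_pos: [427.7, 91.7, 228.1]
ee_rot: [179.8, -0.1, 96.7]
force: [-0.0, 0.6, -0.2]
gripper_width: 0.5
gripper_force: 0.4
```

```bash
python3 - <<'E'
from h import *
ims=[]
for n in("side","top"):
    im,D=optics.grab_frame(n); ims.append(cv2.resize(im[160:340,160:400],(400,300)))
save("m5.png",np.hstack(ims)); print(env.state()["ee_pos"],env.state()["force"])
E
```

```text
[426.78159833  90.41376881 227.0407175 ] [-0.24491201  1.46981258  0.87355802]
```

View pics/m5.png

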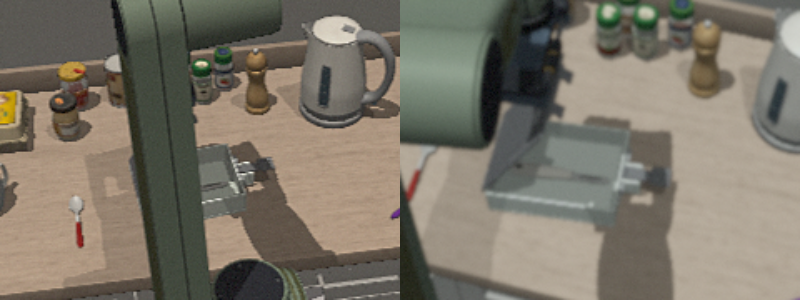

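The lid (grey strip at (515,140), right half) leans over the box ahead of the fingers and the contact force is about 1.7 N, so I'm continuing along the arc.

>>> send_rows:
  targets:
    - [[0, 0, 0, 0.0126, -0.107, -0.079, 1], [0, 0, 0, 0.0126, -0.107, -0.079, 1], [0, 0, 0, 0.01, -0.085, -0.104, 1], [0, 0, 0, 0.01, -0.085, -0.104, 1], [0, 0, 0, 0.0043, -0.037, -0.082, 1], [0, 0, 0, 0.0043, -0.037, -0.082, 1], [0, 0, 0, 0.0043, -0.037, -0.082, 1], [0, 0, 0, 0, 0, 0, 1]]

```text
time_s: 15.3
ee_pos: [438.2, -6.4, 103.9]
ee_rot: [-179.9, -0.0, 96.7]
force: [-1.7, 0.2, 0.0]
gripper_width: 0.7
gripper_force: 0.3
```

```bash
python3 - <<'E'
from w import *
K,M,im,D,P=look("w6.png",["lid"])
p=P[(D>0)]; 
# lid surface profile along centreline in box frame
u=np.array([-.117,.993]); q=p[:,:2]-[431,68]; x=q@u; y=q@[.993,.117]
for a in range(-120,110,20):
    m=(abs(x-a)<4)&(abs(abs(y)-45)<20); 
    if m.sum()>10: print(a,np.median(p[m,2]).round(1))
E
```

```text
15.3 [438.2  -6.4 103.9] [-179.9   -0.    96.7] [-1.7  0.2  0. ] 0.7
lid 0.95 [323. 137.] med [430.  72.  83.] rect [430.  72.] [160.  86.] 5.7 axis -173.2 z5-95 [66. 99.]
-100 195.7
-80 102.0
-60 98.9
-40 199.5
-20 88.5
0 83.6
20 78.8
40 73.9
60 69.0
80 64.8
```

The lid is at about 14° under the fingers. I'm sliding slightly outward and pressing down slowly.

>>> send_rows:
  targets:
    - [[0, 0, 0, 0.003, -0.024, -0.045, 1], [0, 0, 0, 0.003, -0.024, -0.045, 1], [0, 0, 0, 0.003, -0.024, -0.045, 1], [0, 0, 0, 0.003, -0.024, -0.045, 1], [0, 0, 0, 0, 0, -0.015, 1], [0, 0, 0, 0, 0, -0.015, 1], [0, 0, 0, 0, 0, -0.015, 1], [0, 0, 0, 0, 0, -0.015, 1], [0, 0, 0, 0, 0, 0, 1]]

```text
time_s: 16.3
ee_pos: [440.3, -25.8, 55.9]
ee_rot: [-179.9, -0.0, 96.7]
force: [-0.1, 0.5, 0.7]
gripper_width: 0.5
gripper_force: 0.0
```

>>> send_rows:
  targets:
    - [[0, 0, 0, 0, 0, -0.01, 1], [0, 0, 0, 0, 0, -0.01, 1], [0, 0, 0, 0, 0, 0, 1]]

```text
time_s: 16.6
ee_pos: [440.8, -25.7, 54.3]
ee_rot: [180.0, -0.0, 96.8]
force: [-6.1, -0.1, 19.5]
gripper_width: 0.3
gripper_force: 9.5
```

```bash
python3 - <<'E'
from w import *
K,M,im,D,P=look("w7.png",["lid"])
p=P[(D>0)]
u=np.array([-.117,.993]); q=p[:,:2]-[431,68]; x=q@u; y=q@[.993,.117]
for a in range(-120,110,20):
    m=(abs(x-a)<4)&(abs(abs(y)-45)<20)
    if m.sum()>10: print(a,np.median(p[m,2]).round(1))
E
```

```text
16.6 [440.8 -25.7  54.3] [180.   -0.   96.8] [-6.1 -0.1 19.5] 0.3
lid 0.82 [321. 130.] med [432.  55.  56.] rect [434.  39.] [160. 143.] 6.7 axis -174.0 z5-95 [55. 58.]
-120 146.1
-100 55.5
-80 55.9
-60 150.2
-40 56.5
-20 56.6
0 56.7
20 56.8
40 56.8
```

>>> send_rows:
  targets:
    - [[0, 0, 0, 0, 0, -0.004, 1], [0, 0, 0, 0, 0, 0, 1], [0, 0, 0, 0, 0, 0.03, 1], [0, 0, 0, 0, 0, 0.1, 1], [0, 0, 0, 0, 0, 0.2, 1], [0, 0, 0, 0, 0, 0.2, 1], [0, 0, 0, 0, 0, 0.2, 1], [0, 0, 0, 0, 0, 0, 1], [0, 0, 0, 0, 0, 0, 1]]

```text
time_s: 17.6
ee_pos: [441.0, -25.7, 198.1]
ee_rot: [179.9, 0.0, 96.8]
force: [-0.3, -0.2, -0.2]
gripper_width: 0.3
gripper_force: 0.0
```

```bash
python3 - <<'E'
from w import *
K,M,im,D,P=look("w8.png",["lid"])
p=P[(D>0)]
u=np.array([-.117,.993]); q=p[:,:2]-[431,68]; x=q@u; y=q@[.993,.117]
for a in range(-110,110,30):
    m=(abs(x-a)<4)&(abs(abs(y)-45)<20)&(p[:,2]<150)
    if m.sum()>10: print(a,np.median(p[m,2]).round(1))
E
```

```text
17.6 [441.  -25.7 198.1] [179.9   0.   96.8] [-0.3 -0.2 -0.2] 0.3
lid 0.7 [321. 119.] med [431.  75.  57.] rect [432.  59.] [160. 219.] 6.8 axis 97.0 z5-95 [56. 59.]
-110 56.9
-80 56.8
-50 57.5
-20 57.5
10 57.4
40 57.4
70 57.2
100 56.4
```

View pics/w8.png

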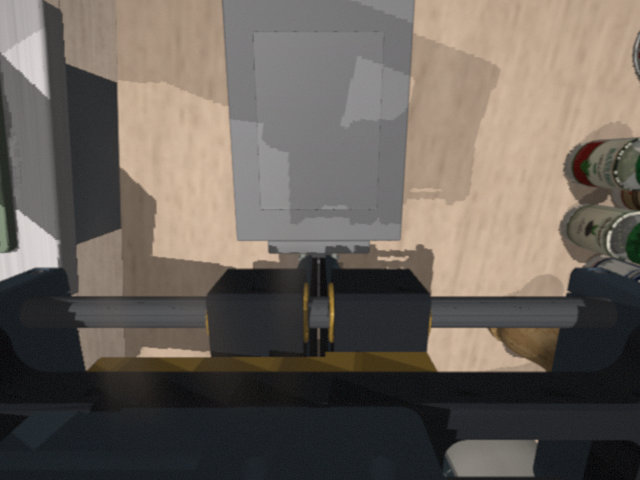

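The lid stays flat and shut with the arm clear: its surface reads a level 57 mm, and the free edge is at row 240. Handing in.

```bash
python3 -c "
from workcell import env
print(env.job_done())"
```

```text
the job is handed in; nothing more can be done
None
```

The job is handed in: the white peeler lies flat in the box, the lid stayed flat and shut once the arm was clear, and I kept well clear of the mill, mug and teaspoon; the judge returned no verdict.

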